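# Pack the meter and probe into the instrument case

### The job

Pack the handheld meter set away. The probe in the open case has its handle caught up on the rim: get it lying flat at the bottom of its lane; also put the meter from the bench, screen up and without dropping it, flat in its pocket in the case. Only when both lie flat and nothing stands above the rim, swing the lid over until it is fully shut, never forcing it down on the contents, and leave the other things on the bench where they are.

Things in the scene. Friction and masses are not known exactly. Their poses are not given: they have to be found in the camera images.
- case: Black instrument case fixed to the bench, 190 (x) by 185 (y) by 46 mm tall, walls and floor 6 mm; origin at the centre of its underside on the bench, z up. Lid hinged along its +x side; -x is the front. The pocket and the lane run side by side along its x on a pale grey floor between grey ribs 12 mm tall (tops 18 mm above the bench). Inner floor 6 mm, rim 46 mm above the bench.
- lid (a joint): Lid angle in rad: 0 shut on the rim, 1.57 upright; starts 1.75 to 2.05 (leaning back outside the case). Flat black plate without handle, 190 mm from hinge to free edge, 185 along the hinge, 10 thick (on its outer side: shut, it spans 46.5 to 56.5 mm above the bench). Hinge friction (0.4 N m) holds it wherever left; 2 to 4 N at the free edge moves it; it neither falls nor springs.
- hinge (a point): Middle of the hinge line on the top of the case's +x wall, 95 mm along +x from the case's centre and 46 mm above the bench; the hinge line runs along its y; axes as the case.
- lid_edge (a point): Middle of the lid's free edge, half-way through its thickness, 190 mm from the hinge. Its axes turn with the lid: -x points from the hinge towards the free edge, z out of the outer face (up when shut).
- pocket (a point): Centre of the floor of the meter's pocket, 30 mm to the +y side of the case's centre, 6 mm above the bench; axes as the case. 152 mm along x and 56 mm along y between ribs 12 mm tall; the side ribs stand only at its ends: the middle 108 mm of each long side is open, with about 28 mm of free space beside the pocket for fingers.
- lane (a point): Centre of the floor of the probe's lane, 59 mm to the -y side of the case's centre, 6 mm above the bench; axes as the case. The lane is 34 mm wide between ribs 12 mm tall and runs from the front wall to the hinge wall, 178 mm clear.
- meter_mid (a point): Centre (half-way up) of the handheld meter: a grey rounded bar 140 (x) by 48 (y) by 30 mm (z), with a dark screen and small round keys on its top, 0.15 to 0.3 kg, lying loose on the bench, screen up. It may be packed either way round.
- probe_mid (a point): Centre of the loose probe, 150 (x) by 24 by 22 mm (z), 0.09 kg; grey ribbed handle of 80 mm (-x end), steel tube 40, black cap of 30 (+x end). At the start the cap end is on the lane's floor, the handle end up on the front rim, 8 to 15 mm out beyond the wall's outer face. Pushed 12 to 25 mm inside the wall's inner face, the end drops into the lane; flat, its centre is 17 mm above the bench.
- probe_end (a point): Centre of the end face of the probe's handle (75 mm from its centre, half-way through its 22 mm thickness); the end's lower edge is about 50 mm and its upper edge about 72 mm above the bench at the start. Axes as the probe.
- jar: Bystander: amber jar with white cap, 76 mm across, 85 mm tall; origin at the centre of its underside.
- can: Bystander: plain metal can, 54 mm across, 130 mm tall; origin at the centre of its underside.
- beaker: Bystander: white plastic beaker, 80 mm across, 90 mm tall; origin at the centre of its underside.
There are look-alikes about, which are no part of the job. Leave any blue or pink look-alike of the part that bears meter_mid alone.

How it is judged:
On the way:
1. probe flat in its lane and meter flat and released in its pocket, the lid still open (horizontal distance between meter_mid and pocket below 0.012 m and z of meter_mid in the frame of case below 0.0245 m and angle between meter_mid's own z axis and vertical below 0.08 rad and y of probe_mid in the frame of case between -0.071 and -0.047 m and z of probe_mid in the frame of case between 0.01 and 0.0215 m and angle between the x axis of probe_mid and the x axis of case, either way round below 0.15 rad and contact force between the fingers and meter below 0.1 N and value of joint lid above 0.5 rad), for 0.2 s.
At the end, for the whole second after the job is handed in: Lid shut (below 0.03 rad). Meter screen up (0.08 rad), centre within 12 mm of the pocket centre and at most 24.5 mm above the bench. Probe along its lane (0.15 rad), centre within 12 mm of the lane midline and 10 to 21.5 mm above the bench. Both at rest (value of joint lid below 0.03 rad and horizontal distance between meter_mid and pocket below 0.012 m and z of meter_mid in the frame of case below 0.0245 m and angle between meter_mid's own z axis and vertical below 0.08 rad and y of probe_mid in the frame of case between -0.071 and -0.047 m and z of probe_mid in the frame of case between 0.01 and 0.0215 m and angle between the x axis of probe_mid and the x axis of case, either way round below 0.15 rad and linear speed of each of meter, probe below 0.02 m/s); the robot touches nothing.
It fails at once if a bystander (jar, can or beaker) is moved by more than 30 mm (distance of any of jar, can, beaker from where it was at the start of the episode above 0.03 m).
It fails at once if the lid is forced down on the meter or the probe (over 10 N) (contact force between lid and meter above 10 N or contact force between lid and probe above 10 N).
It fails at once if the meter is dropped: it is in free air, touching nothing, with its centre more than 90 mm above the bench (contact force between meter and anything else below 0.02 N and height (world z) of meter_mid above 0.09 m).
It also fails if it takes over 67 s, if anything falls off the work surface, if the arm or the gripper's body presses on something with over 40 N, if the wrist force passes 120 N, or if a joint passes its speed limit or range.

### The arm

A 7-joint arm with a two-finger parallel gripper is mounted at the origin on the work surface. World frame = base frame: x ahead of the robot, y to its left, z up, the work surface at z = 0. Lengths are in m, angles in rad, forces in N, time in s.
With the tool pointing down it reaches from about 0.425 to 0.825 m from the base axis. Payload 3.6 kg.
Tool frame: the origin (TCP) lies where the fingers leave the gripper's body, on its centre line; the fingertips stand 73 mm ahead of it and the grasp point (between the pads) lies 54 mm ahead of it; x points along the fingers, y is the direction in which the jaws open and shut, and the axes are right-handed (so a half turn about x gives the same grasp; the last joint's range is limited). The gripper opens to 85 mm and grips with 20 to 120 N. Pads are 22 mm wide; open, the fingers measure 114 mm over their backs; the gripper's body (76 mm by 85 mm) begins 54 mm behind the grasp point. The pads swing forward as they close: fully open they stand 13 mm farther back than shut.
Start: joints at [1.153, 0.615, -0.013, 1.423, 0.008, 1.103, -0.04], TCP at [0.248, -0.601, 0.304] pointing down, gripper open.
Joint ranges: [-3.12, 3.12], [-0.3, 2.06], [-1.34, 1.32], [0.26, 2.42], [-1.36, 4.5], [0.01, 1.98], [-2.84, 2.84]. Speed limits (rad/s): [2.79, 2.79, 3.14, 3.14, 3.14, 3.14, 3.14].

### API

Orientations are given as a unit quaternion [x, y, z, w].
In Python, from station import arm, snapshot, camera_info, ticket gives the robot as it stands. Calls block until the motion is done:
- arm.movep(position, orientation): joint-space move of the TCP to a pose.
- arm.line_to(position, velocity=0.15, ori=None): straight line of the TCP; ori=None keeps the orientation; velocity is the mean speed in m/s.
- arm.move_j(angles): joint-space move.
- arm.move_gripper(opening, effort=None): opening from 0.0 (shut) to 1.0 (fully open); effort is the grip in N (None keeps the last); returns when the fingers have stopped.
- arm.pause(seconds).
- arm.ik(position, orientation): joint angles nearest the present ones, or None.
- snapshot(name): name is "side" or "top" or "wrist"; returns the picture (480x640x3 uint8, blue, green, red); there is no depth.
- camera_info(name): a dict with "fx", "fy", "cx", "cy" (pixels), "dist_coeffs" ([k1, k2, p1, p2, k3] as OpenCV has them; the pictures are not rectified), "R" (3x3) and "t" (3): a world point X has camera coordinates R X + t; the wrist camera has in their place "T_tool_cam" (4x4, takes a point from camera to tool coordinates, whose origin is the TCP and whose axes are the tool frame's). Camera axes: x right, y down, z forward; pixel columns grow to the right and rows downward; lengths in m; the calibration is good to about 2 mm. A picture is of the moment at which its call begins: read the wrist's pose just before it. camera_info takes no time and is no camera call.
A pose or a line that the arm cannot do raises arm.MotionError and nothing moves.
- ticket.finish_job(): hands the job in, once; it reports no verdict.
Readings, each from a call of its own:
- arm.read_time(): time.
- arm.read_joint_positions(): joint angles.
- arm.read_dq(): joint speeds.
- arm.read_effort(): joint torques, N m.
- arm.read_tool_pos(): TCP position.
- arm.read_eef_rot(): TCP orientation.
- arm.read_ft_force(): force on the tool from outside, world axes, zero at the start.
- arm.read_wrist_torque(): the same for the moment, N m.
- arm.read_opening(): opening from 0.0 (shut) to 1.0 (fully open).
Only numpy, scipy, OpenCV 4.12 (cv2) and the standard library are available. Lean on these libraries where they do the work, as an engineer would, in place of code of your own. Each camera call takes 0.05 s, during which the arm holds its last target.

## Working session

There is one attempt and no reset: what is moved stays moved. The work goes in short steps, each a Python script; the robot and the scene stay as the last script left them, time stands still between calls to the robot, and variables do not carry over. Pictures are saved under pics/ and viewed, and the job is handed in when it is done.

```bash
ls; mkdir -p pics; python3 - <<'E'
from station import arm, snapshot, camera_info
import cv2
for n in ["side","top","wrist"]:
    cv2.imwrite(f"pics/{n}0.png", snapshot(n)); i=camera_info(n); print(n,{k:(v if not hasattr(v,'tolist') else v.tolist()) for k,v in i.items()})
print(arm.read_time(),arm.read_tool_pos(),arm.read_eef_rot(),arm.read_opening())
E
```

```text
pics
side {'fx': 455.6435850617155, 'fy': 455.6435850617155, 'cx': 319.961917403719, 'cy': 237.57135999341887, 'dist_coeffs': [-0.11677281437433748, 0.0, 0.0, 0.0, 0.0], 'R': [[-0.9444621596806292, -0.32822627183748326, 0.01608550300948093], [-0.25895964552504247, 0.7132288478578742, -0.6513405503827271], [0.20231443577003047, -0.6193319990594673, -0.7586150170014154]], 't': [0.4657713921605941, 0.17503850196699305, 1.1247040222649818]}
top {'fx': 598.6473105399979, 'fy': 598.6473105399979, 'cx': 317.19847322285005, 'cy': 238.87965839161387, 'dist_coeffs': [-0.11296401695032408, 0.0, 0.0, 0.0, 0.0], 'R': [[-0.023519433249222146, -0.9996333952366497, -0.01341310505748291], [-0.9853265801876762, 0.025447407320394255, -0.16877191661034374], [0.16905137276962362, 0.009246869108927391, -0.9855638633677618]], 't': [-0.023968383111453023, 0.5041777982007316, 1.2261207881907594]}
wrist {'fx': 343.50050657127645, 'fy': 343.50050657127645, 'cx': 317.7450882721323, 'cy': 239.8847139438727, 'dist_coeffs': [0.005642216774147264, 0.0, 0.0, 0.0, 0.0], 'T_tool_cam': [[-0.0006714376695239705, -0.2868044521537438, 0.9579889119380474, -0.0704555668311016], [0.9999994714329339, 0.0005533729381125481, 0.0008665519262606542, 0.0003407092831392289], [-0.0007786560893524897, 0.9579889874122663, 0.2868039290029204, -0.07345156935296732], [0.0, 0.0, 0.0, 1.0]]}
0.15 [ 0.24742217 -0.60060038  0.30299069] [-0.69350395 -0.13798785  0.6937934  -0.13661021] 1.0022019847156471
```

View pics/side0.png

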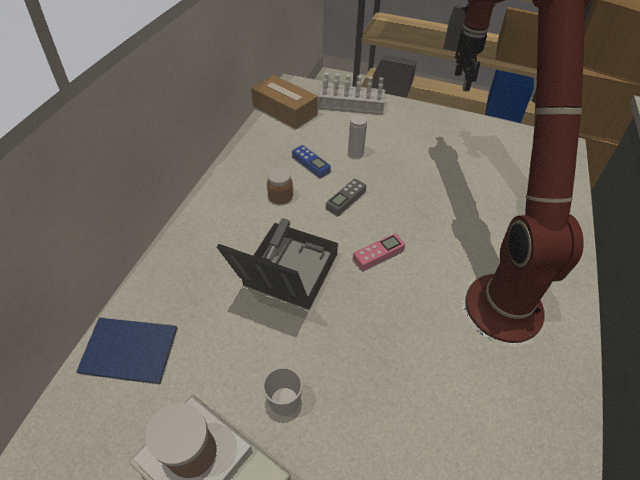

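View pics/top0.png

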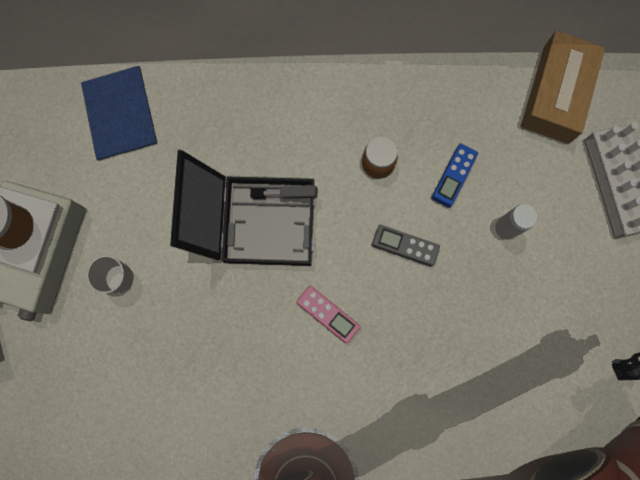

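View pics/wrist0.png

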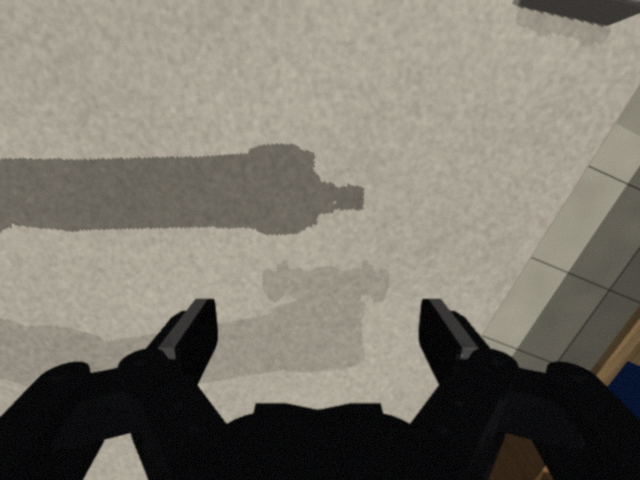

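```bash
cat > h.py <<'E'
from station import arm, snapshot, camera_info, ticket
import numpy as np, cv2
from scipy.spatial.transform import Rotation as Rn
def K(i): return np.array([[i['fx'],0,i['cx']],[0,i['fy'],i['cy']],[0,0,1]])
def pose(n,tp=None,tq=None):
    i=camera_info(n)
    if n!='wrist': return i,np.array(i['R']),np.array(i['t'])
    T=np.eye(4);T[:3,:3]=Rn.from_quat(tq).as_matrix();T[:3,3]=tp
    M=np.linalg.inv(T@np.array(i['T_tool_cam'])); return i,M[:3,:3],M[:3,3]
def unproj(n,uv,z,tp=None,tq=None):
    i,R,t=pose(n,tp,tq); uv=np.array(uv,float).reshape(-1,1,2)
    p=cv2.undistortPoints(uv,K(i),np.array(i['dist_coeffs'])).reshape(-1,2)
    d=np.c_[p,np.ones(len(p))]@R; c=-R.T@t
    s=(np.asarray(z)-c[2])/d[:,2]; return c+d*s[:,None]
def proj(n,X,tp=None,tq=None):
    i,R,t=pose(n,tp,tq)
    return cv2.projectPoints(np.array(X,float).reshape(-1,1,3),cv2.Rodrigues(R)[0],t,K(i),np.array(i['dist_coeffs']))[0].reshape(-1,2)
def crop(img,x0,y0,x1,y1,s,name):
    c=cv2.resize(img[y0:y1,x0:x1],None,fx=s,fy=s,interpolation=cv2.INTER_CUBIC); cv2.imwrite('pics/'+name,c)
def down(jaw):  # tool x down, tool y along horizontal angle jaw
    x=np.array([0,0,-1.]);y=np.array([np.cos(jaw),np.sin(jaw),0]);z=np.cross(x,y)
    return Rn.from_matrix(np.c_[x,y,z]).as_quat()
E
python3 - <<'E'
from h import *
t=cv2.imread('pics/top0.png'); crop(t,160,140,335,280,4.5,'top_case.png'); crop(t,360,210,450,280,8,'top_meter.png')
s=cv2.imread('pics/side0.png'); crop(s,210,210,350,315,5.5,'side_case.png')
E
```

```text
(no output)
```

View pics/top_case.png

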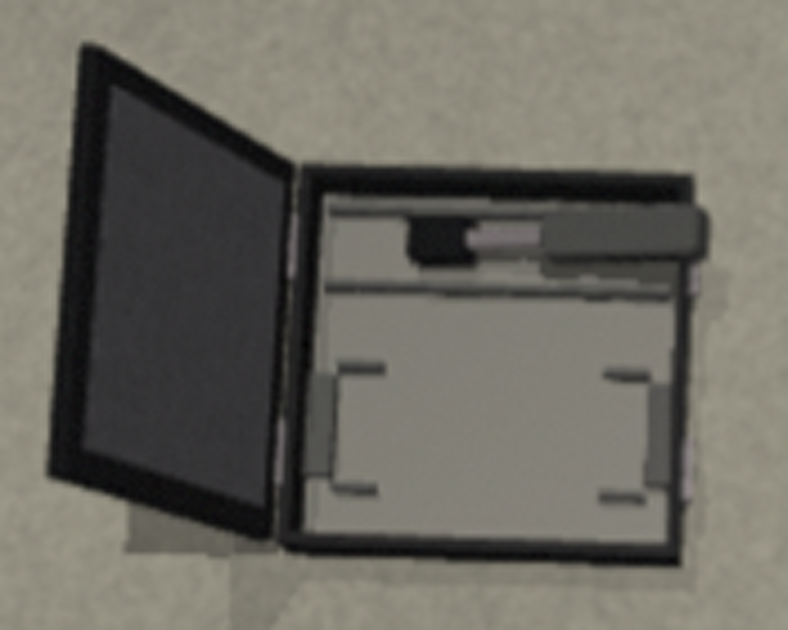

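View pics/top_meter.png

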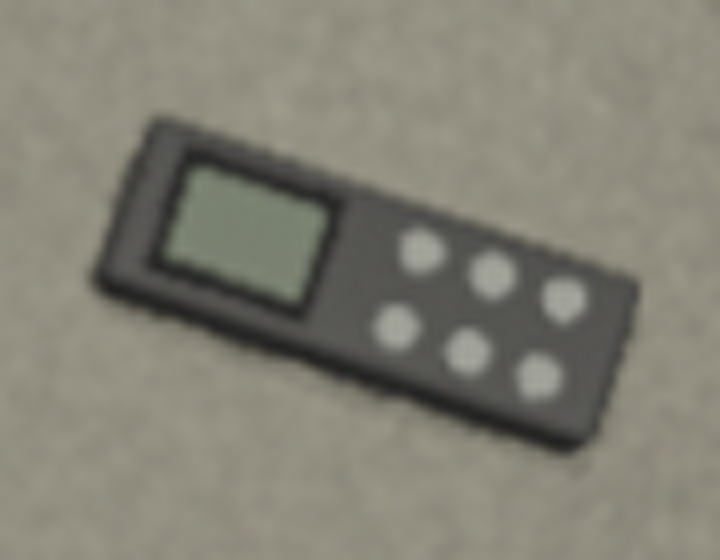

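View pics/side_case.png

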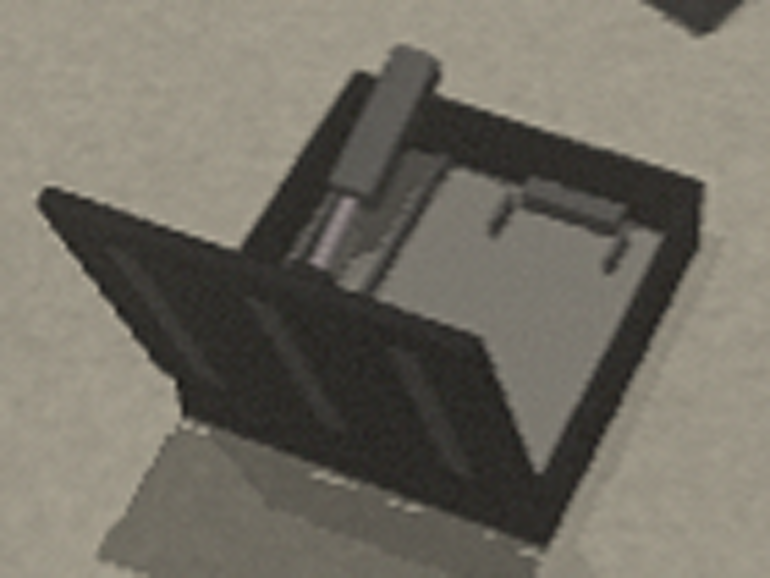

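```bash
cat > fit.py <<'E'
from h import *
from scipy.optimize import least_squares
def T4(c): c=np.array(c,float); return c/4.5+[160,140]-[.4,.4]
def S5(c): c=np.array(c,float); return c/5.5+[210,210]-[.4,.4]
def M8(c): c=np.array(c,float); return c/8+[360,210]-[.4,.4]
P=[(-.095,-.0925,.046),(-.095,.0925,.046),(.095,-.0925,.046),(.095,.0925,.046)]
pt=T4([(692,176),(680,565),(303,165),(282,550)])
ps=S5([(362,72),(704,184)])
def X(q,p): c,s=np.cos(q[2]),np.sin(q[2]); p=np.array(p); return np.c_[q[0]+c*p[:,0]-s*p[:,1], q[1]+s*p[:,0]+c*p[:,1], p[:,2]]
def lid(a): u=np.array([-np.cos(a),np.sin(a)]);n=np.array([np.sin(a),np.cos(a)]);v=np.array([.095,.046])+.19*u+.01*n; return [(v[0],-.0925,v[1]),(v[0],.0925,v[1])]
def res(q,full=0):
    r1=proj('top',X(q,P))-pt; r2=proj('side',X(q,P[:2]))-ps
    r3=proj('top',X(q,lid(q[3])))-T4([(86,43),(48,476)])
    r4=proj('side',X(q,lid(q[3])))-S5([(38,203),(480,338)])
    if full: print(r1,r2,r3,r4)
    return np.r_[r1.ravel(),r2.ravel(),r3.ravel(),r4.ravel()]
s=least_squares(res,[.55,.1,np.pi/2,1.9],loss='soft_l1');print(s.x);res(s.x,1)
m=M8([(160,118),(640,282),(590,432),(100,272)])
w=unproj('top',m,.03);c=w.mean(0);print('meter',c,w)
d=(w[1]-w[0]+w[2]-w[3]);print(np.arctan2(d[1],d[0]),np.linalg.norm(w[1]-w[0]),np.linalg.norm(w[3]-w[0]))
# keys/screen features
f=T4([(708,212),(705,255),(540,213),(541,258)]);print('probe',unproj('top',f[:2],.072),unproj('top',f[2:],.05))
from scipy.spatial.transform import Rotation
R=Rotation.from_quat(arm.read_eef_rot()).as_matrix();print(R)
E
python3 fit.py
```

```text
[0.54781489 0.06764905 1.50902459 1.84944233]
[[ 0.73956127  0.08493768]
 [-0.04212647 -1.10854849]
 [-0.46022479 -0.24147824]
 [-1.45445706 -1.10961854]] [[-0.18940458 -0.78165391]
 [ 1.01756327 -0.39532109]] [[-0.2246448  -0.0198581 ]
 [ 0.0952232   0.93176747]] [[ 0.400459   -1.56364828]
 [ 0.25245147  2.43796684]]
meter [ 0.48946697 -0.2262189   0.03      ] [[ 0.53382662 -0.17113056  0.03      ]
 [ 0.48587358 -0.29804258  0.03      ]
 [ 0.44582081 -0.28234499  0.03      ]
 [ 0.49234688 -0.15335746  0.03      ]]
-1.9244758711972725 0.13566929233311542 0.04512706293870252
probe [[ 0.60969733 -0.03873047  0.072     ]
 [ 0.58907458 -0.03684871  0.072     ]] [[0.61720023 0.04145427 0.05      ]
 [0.59514677 0.04123914 0.05      ]]
[[-7.79847127e-04  3.80948758e-01 -9.24595823e-01]
 [ 1.83170831e-03 -9.24594009e-01 -3.80949555e-01]
 [-9.99998018e-01 -1.99067227e-03  2.32549753e-05]]
```

```bash
python3 - <<'E'
from h import *
ng=[.490,-.226]; pk=[.518,.0695]
for nm,p,j in [('grasp',[.49,-.226,.078],2.788),('graspB',[.49,-.226,.078],-.354),('grasphi',[.49,-.226,.25],2.788),('pk',[.518,.07,.09],3.08),('pkB',[.518,.07,.09],-.06),('pkhi',[.518,.07,.2],3.08),
  ('push',[.6,-.09,.126],3.08),('push2',[.6,-.09,.126],1.51),('push3',[.6,-.09,.126],-1.63),('lid0',[.56,.26,.27],3.08),('lid0b',[.56,.26,.27],-.06),('lid0h',[.56,.30,.35],3.08),('lid1',[.55,.0,.13],3.08)]:
    print(nm,np.round(arm.ik(p,down(j).tolist()),2) if arm.ik(p,down(j).tolist()) is not None else None)
E
```

```text
grasp [ 0.11  0.82  0.45  1.95 -0.69  0.53 -2.45]
graspB [ 0.49  0.78 -0.15  1.94  0.25  0.45 -0.2 ]
grasphi [ 0.02  0.56  0.57  1.83 -0.39  0.87 -2.72]
pk [-0.45  0.78  0.43  1.99 -0.64  0.5  -2.76]
pkB [-0.05  0.74 -0.2   1.98  0.31  0.45 -0.54]
pkhi [ 0.49  0.83 -1.15  1.89  0.9   1.05  2.03]
push [-0.16  0.81  0.47  1.73 -0.52  0.72 -2.63]
push2 [ 0.48  0.85 -0.64  1.71  0.66  0.81  1.04]
push3 [ 0.08  0.76  0.05  1.73 -0.06  0.66 -1.47]
lid0 [ 0.12  0.85 -1.15  1.55  0.8   1.27  1.93]
lid0b [-0.06  0.69 -0.72  1.55  0.5   1.09 -0.96]
lid0h [ 0.03  0.78 -1.15  1.38  0.71  1.42  1.98]
lid1 [-0.32  0.74  0.45  1.9  -0.53  0.63 -2.74]
```

```bash
python3 - <<'E'
from h import *
q=down(-.354).tolist()
arm.movep([.49,-.226,.26],q)
tp,tq=arm.read_tool_pos(),arm.read_eef_rot()
im=snapshot('wrist'); cv2.imwrite('pics/w1.png',im); print(list(tp),list(tq),arm.read_time())
E
```

```text
[np.float64(0.4894769010969709), np.float64(-0.22802691311810463), np.float64(0.26001114512564455)] [np.float64(-0.5805826655839093), np.float64(-0.4027734902001061), np.float64(0.5812956694402935), np.float64(-0.4034756853956236)] 1.8417
```

View pics/w1.png

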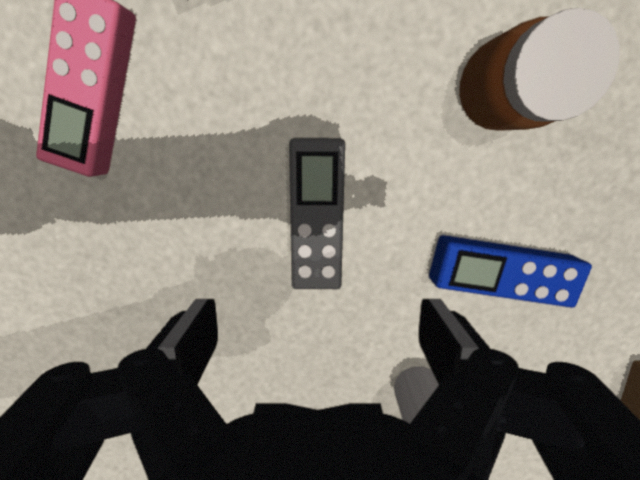

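```bash
python3 - <<'E'
from h import *
im=cv2.imread('pics/w1.png');crop(im,270,120,370,310,3,'w1c.png')
tp=[0.48948,-0.22803,0.26001];tq=[-0.58058,-0.40277,0.58130,-0.40348]
w=unproj('wrist',[(290.5,138.5),(344,138.5),(341.5,288.5),(292,288.5)],.03,tp,tq);print(w,w.mean(0))
d=w[0]+w[1]-w[2]-w[3];print(np.arctan2(d[1],d[0]),np.linalg.norm(d)/2,np.linalg.norm(w[1]-w[0]))
E
```

```text
[[ 0.49375787 -0.15344599  0.03      ]
 [ 0.53578088 -0.16910788  0.03      ]
 [ 0.48847444 -0.29789824  0.03      ]
 [ 0.44423784 -0.28139582  0.03      ]] [ 0.49056276 -0.22546198  0.03      ]
1.2101526538029184 0.13719592341186124 0.04484671714473558
```

View pics/w1c.png

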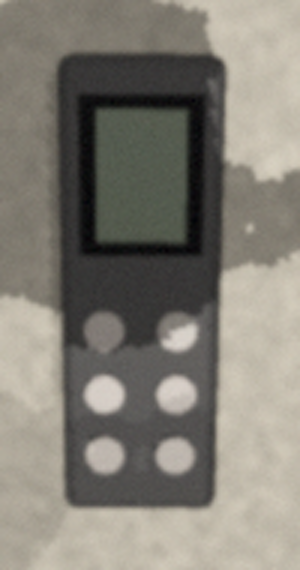

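```bash
python3 - <<'E'
from h import *
q=down(-.358).tolist()
arm.movep([.4905,-.2258,.13],q)
arm.line_to([.4905,-.2258,.078],velocity=.12)
print(arm.read_ft_force())
arm.move_gripper(0.0,effort=40)
print(arm.read_opening(),arm.read_ft_force(),arm.read_tool_pos())
arm.line_to([.4905,-.2258,.17],velocity=.12)
print(arm.read_opening(),arm.read_ft_force(),arm.read_wrist_torque(),arm.read_time())
im=snapshot('wrist'); cv2.imwrite('pics/w2.png',im)
E
```

```text
[ 0.01361347 -0.18614231  0.56876382]
0.5528393259692999 [-1.15403761  0.13095314  6.19704292] [ 0.49058486 -0.22592901  0.07886712]
0.5548113939137657 [ 0.63735769  0.53587231 -1.54399558] [-0.01642686 -0.01163058  0.02619809] 4.3667
```

View pics/w2.png

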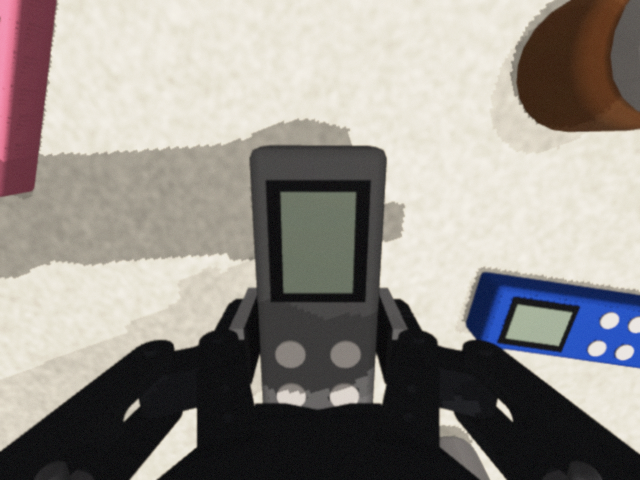

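```bash
python3 - <<'E'
from h import *
C=np.array([.5478,.0676]);a=1.509
ex=np.array([np.cos(a),np.sin(a)]);ey=np.array([-ex[1],ex[0]])
def W(x,y,z): p=C+x*ex+y*ey; return [p[0],p[1],z]
for n,im,c,s in [('top',cv2.imread('pics/top0.png'),(160,140,335,280),4.5),('side',cv2.imread('pics/side0.png'),(210,210,350,315),5.5)]:
    big=cv2.resize(im[c[1]:c[3],c[0]:c[2]],None,fx=s,fy=s,interpolation=cv2.INTER_CUBIC)
    def poly(pts,col):
        p=(proj(n,pts)-[c[0],c[1]]+.4)*s; cv2.polylines(big,[p.astype(np.int32)],True,col,1)
    poly([W(x*.095,y*.0925,.046) for x,y in [(-1,-1),(1,-1),(1,1),(-1,1)]],(0,255,0))
    poly([W(x*.089,y*.0865,.006) for x,y in [(-1,-1),(1,-1),(1,1),(-1,1)]],(0,255,255))
    poly([W(x*.076,.03+y*.028,.018) for x,y in [(-1,-1),(1,-1),(1,1),(-1,1)]],(0,0,255))
    poly([W(x*.089,-.059+y*.017,.018) for x,y in [(-1,-1),(1,-1),(1,1),(-1,1)]],(255,0,255))
    cv2.imwrite(f'pics/ov_{n}.png',big)
w=unproj('wrist',[(251,152),(386,152)],.121,arm.read_tool_pos(),arm.read_eef_rot());print(w)
u=np.array([np.cos(1.213),np.sin(1.213)]);print(w.mean(0)[:2]-.069*u)
E
```

```text
[[ 0.49329454 -0.15410815  0.121     ]
 [ 0.53557765 -0.16988553  0.121     ]]
[ 0.49027154 -0.22662713]
```

View pics/ov_top.png

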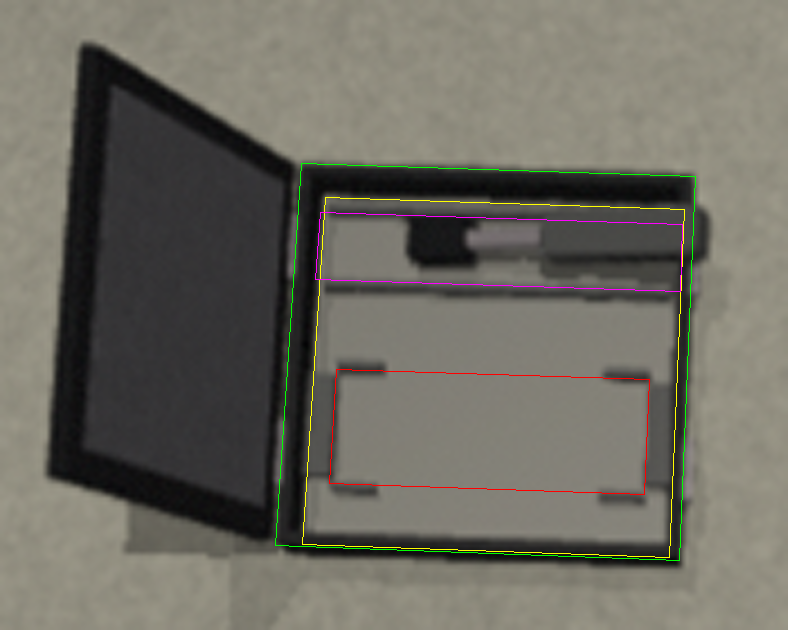

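View pics/ov_side.png

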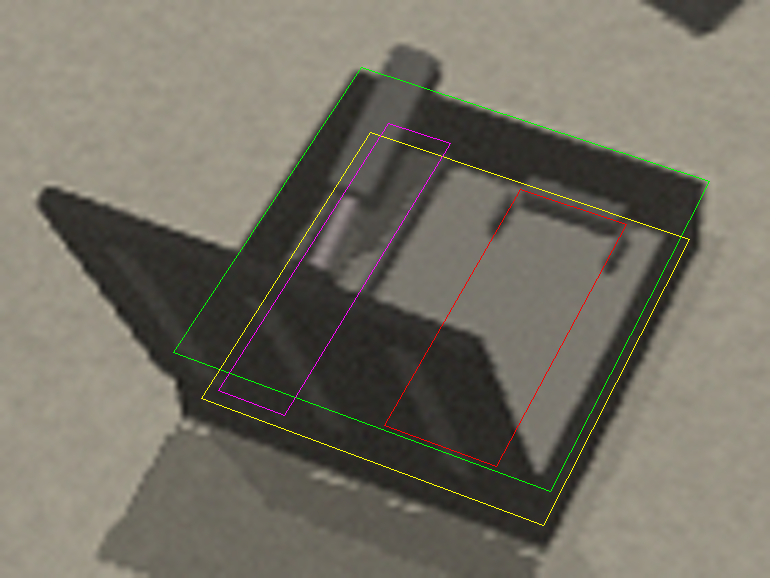

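```bash
python3 - <<'E'
from h import *
q=down(-.058).tolist()
p=[.5176,.0702]
arm.line_to([.4905,-.2258,.15],velocity=.15)
arm.line_to([p[0],p[1],.15],velocity=.2,ori=q)
print(arm.read_ft_force(),arm.read_opening(),arm.read_tool_pos())
arm.line_to([p[0],p[1],.11],velocity=.1)
tp,tq=arm.read_tool_pos(),arm.read_eef_rot()
cv2.imwrite('pics/w3.png',snapshot('wrist'));cv2.imwrite('pics/t3.png',snapshot('top'))
print(list(tp),list(tq),arm.read_ft_force(),arm.read_time())
E
```

```text
[ 0.18056756  0.98879724 -2.34696741] 0.5532823370693539 [0.51749107 0.06864086 0.14989065]
[np.float64(0.5177555732781685), np.float64(0.06995025208155062), np.float64(0.10998973395844436)] [np.float64(-0.5143958922843568), np.float64(-0.4851512669052987), np.float64(0.514439690466194), np.float64(-0.48515659234334874)] [ 0.22493793  0.0353503  -2.68762056] 6.9833
```

View pics/w3.png

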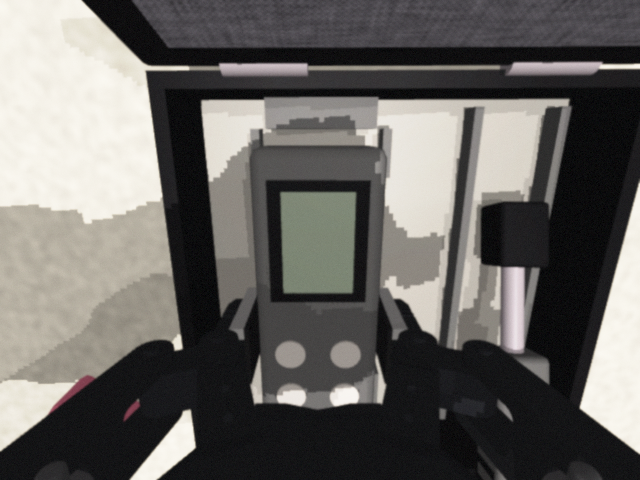

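View pics/t3.png

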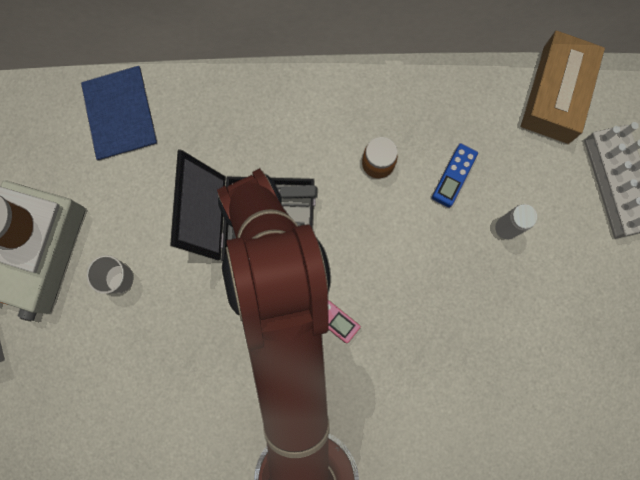

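```bash
python3 - <<'E'
from h import *
im=cv2.imread('pics/w3.png');crop(im,180,50,460,200,2.8,'w3c.png')
tp=[0.51776,0.06995,0.10999];tq=[-0.514396,-0.485151,0.51444,-0.485157]
w=unproj('wrist',[(252,151),(386,151)],.061,tp,tq);print(w)
w=unproj('wrist',[(263,130),(378,130)],.018,tp,tq);print(w)
C=np.array([.5478,.0676]);a=1.509
ex=np.array([np.cos(a),np.sin(a)]);ey=np.array([-ex[1],ex[0]])
def W(x,y,z): p=C+x*ex+y*ey; return [p[0],p[1],z]
print(proj('wrist',[W(.076,.058,.018),W(.076,.002,.018),W(.054,.058,.018),W(.054,.002,.018),W(.095,.0925,.046),W(.095,-.0925,.046),W(.089,-.042,.018),W(.089,-.076,.018)],tp,tq))
E
```

```text
[[0.50024077 0.13937743 0.061     ]
 [0.54528189 0.13677231 0.061     ]]
[[0.49817646 0.14700967 0.018     ]
 [0.54986124 0.14401998 0.018     ]]
[[255.09264742 130.41304121]
 [379.42080001 130.94162177]
 [257.38649353 179.69163506]
 [376.78786418 180.17562115]
 [141.59070186  72.3136637 ]
 [662.62271098  73.95926827]
 [481.31416148 100.16160422]
 [559.0114407  100.29256356]]
```

View pics/w3c.png

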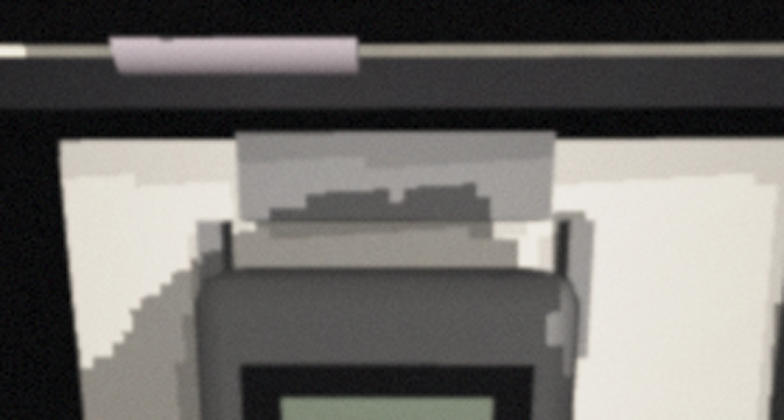

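```bash
python3 - <<'E'
from h import *
p=[.5190,.0710]
arm.line_to([*p,.11],velocity=.05)
arm.line_to([*p,.0895],velocity=.05)
print(arm.read_ft_force(),arm.read_tool_pos())
arm.line_to([*p,.0862],velocity=.02)
print(arm.read_ft_force(),arm.read_tool_pos())
cv2.imwrite('pics/w4.png',snapshot('wrist'));print(arm.read_time())
E
```

```text
[-0.86018313  0.48034706 -1.87036206] [0.51883962 0.07101682 0.08909263]
[-0.21422487  0.51175215 -2.01001856] [0.51898696 0.07097116 0.08620805]
8.1583
```

View pics/w4.png

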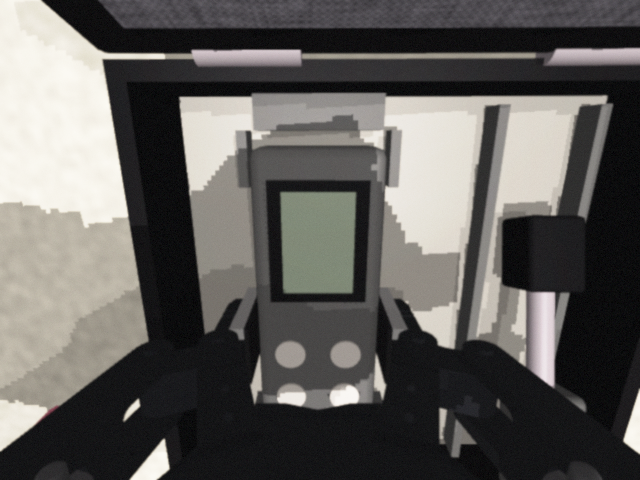

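```bash
python3 - <<'E'
from h import *
p=[.5190,.0710]
for z in (.0848,.0838):
    arm.line_to([*p,z],velocity=.02)
    f=arm.read_ft_force();print(z,f,arm.read_tool_pos())
    if f[2]>4: break
arm.move_gripper(.74)
print(arm.read_opening(),arm.read_ft_force())
arm.line_to([*p,.15],velocity=.15)
tp,tq=arm.read_tool_pos(),arm.read_eef_rot()
cv2.imwrite('pics/w5.png',snapshot('wrist'));print(list(tp),list(tq),arm.read_time())
E
```

```text
0.0848 [ 0.48301474  0.72330826 -2.08610508] [0.51922278 0.07105116 0.08490671]
0.0838 [-0.54678692 -0.79610837  5.96885213] [0.51920732 0.07107945 0.08487885]
0.7399545260855739 [-0.49629574  0.43054243 -0.54334192]
[np.float64(0.5186441281461117), np.float64(0.0707975374091179), np.float64(0.14964077711197982)] [np.float64(-0.5140901543801839), np.float64(-0.4853478260484215), np.float64(0.514563945666812), np.float64(-0.4851522923157556)] 9.6
```

View pics/w5.png

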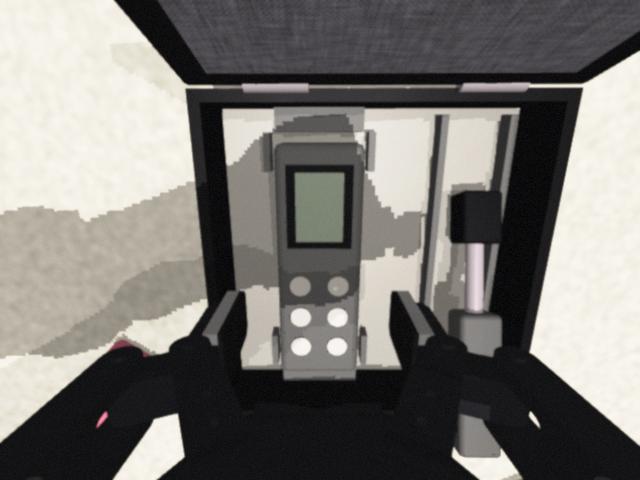

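```bash
python3 - <<'E'
from h import *
tp=[0.518644,0.0707975,0.14964];tq=[-0.51409,-0.485348,0.514564,-0.485152]
C=np.array([.549,.068]);a=1.511
ex=np.array([np.cos(a),np.sin(a)]);ey=np.array([-ex[1],ex[0]])
w=unproj('wrist',[(456,455),(498,455)],.060,tp,tq);print(w)
for p in w: print((p[:2]-C)@ex,(p[:2]-C)@ey)
w=unproj('wrist',[(452,192),(500,192)],.028,tp,tq)
for p in w: print((p[:2]-C)@ex,(p[:2]-C)@ey)
def W(x,y,z): p=C+x*ex+y*ey; return [p[0],p[1],z]
print(proj('wrist',[W(.089,-.042,.018),W(.089,-.076,.018),W(.095,.0925,.046),W(.095,-.0925,.046),W(-.089,-.042,.018)],tp,tq))
im=cv2.imread('pics/w5.png');crop(im,400,90,600,470,1.55,'w5c.png')
E
```

```text
[[ 0.59535046 -0.04300167  0.06      ]
 [ 0.62029382 -0.04431855  0.06      ]]
-0.10803334057216438 -0.05290116040211734
-0.10785724009729425 -0.07787863735346169
0.044383416030017525 -0.045151507330648086
0.04443042064552748 -0.07194333649140147
[[448.87572973 108.19432086]
 [510.87654718 108.22631648]
 [184.07521575  88.96016037]
 [581.00896699  89.6114349 ]
 [420.31379635 380.19489389]]
```

View pics/w5c.png

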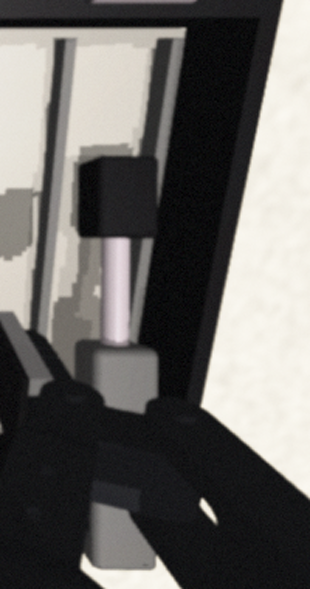

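```bash
python3 - <<'E'
from h import *
print('jar',unproj('top',[(380,148)],.085))
C=np.array([.549,.068]);a=1.511
ex=np.array([np.cos(a),np.sin(a)]);ey=np.array([-ex[1],ex[0]])
def W(x,y,z): p=C+x*ex+y*ey; return [p[0],p[1],z]
q=down(-.058).tolist()
y=-.058
arm.move_gripper(0.0)
arm.movep(W(-.136,y,.17),q)
arm.line_to(W(-.136,y,.127),velocity=.12)
cv2.imwrite('pics/s6.png',snapshot('side'));cv2.imwrite('pics/t6.png',snapshot('top'))
print(arm.read_tool_pos(),arm.read_ft_force(),arm.read_time())
s=cv2.imread('pics/s6.png');crop(s,200,130,360,250,5,'s6c.png')
E
```

```text
jar [[ 0.68704174 -0.17369878  0.085     ]]
[ 0.59935307 -0.07054767  0.12787249] [ 0.21388665 -0.35011144  0.84053012] 11.525
```

View pics/s6c.png

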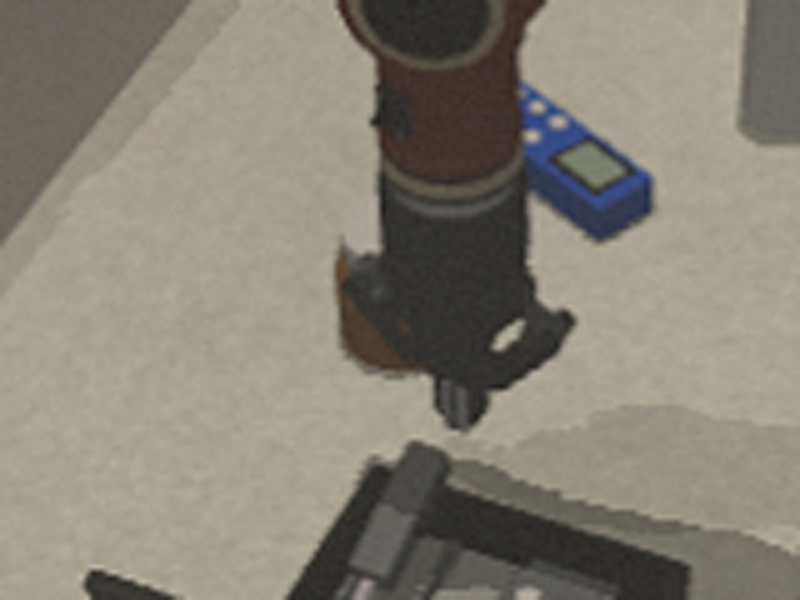

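View pics/t6.png

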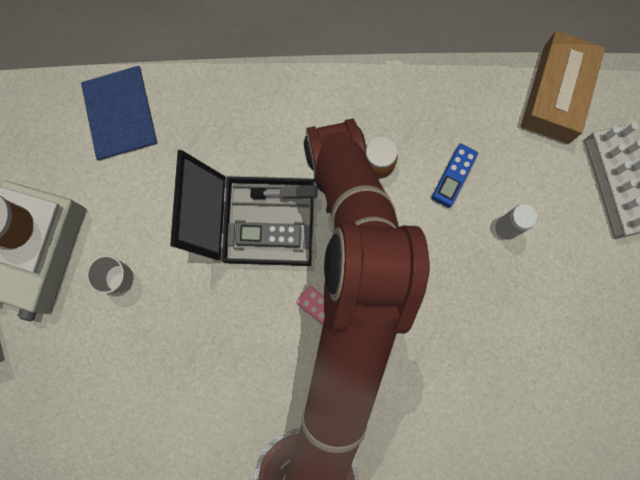

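```bash
python3 - <<'E'
from h import *
C=np.array([.549,.068]);a=1.511
ex=np.array([np.cos(a),np.sin(a)]);ey=np.array([-ex[1],ex[0]])
def W(x,y,z): p=C+x*ex+y*ey; return [p[0],p[1],z]
y=-.058
for x in (-.115,-.100,-.092,-.082):
    arm.line_to(W(x,y,.1265),velocity=.04)
    print(x,arm.read_tool_pos(),arm.read_ft_force())
cv2.imwrite('pics/s7.png',snapshot('side'))
print(arm.read_time())
s=cv2.imread('pics/s7.png');crop(s,210,170,350,275,5.5,'s7c.png')
E
```

```text
-0.115 [ 0.59998755 -0.05029715  0.12643335] [-0.80304304 -0.23420564  0.77268951]
-0.1 [ 0.60093815 -0.03482448  0.12649874] [-0.93036052  0.4744705  -0.2512653 ]
-0.092 [ 0.60141786 -0.02669339  0.1265277 ] [ 0.67395726 -0.36680115 -0.53058994]
-0.082 [ 0.60203676 -0.0167606   0.1265214 ] [-0.08221046 -0.34785769 -0.23228651]
13.525
```

View pics/s7c.png

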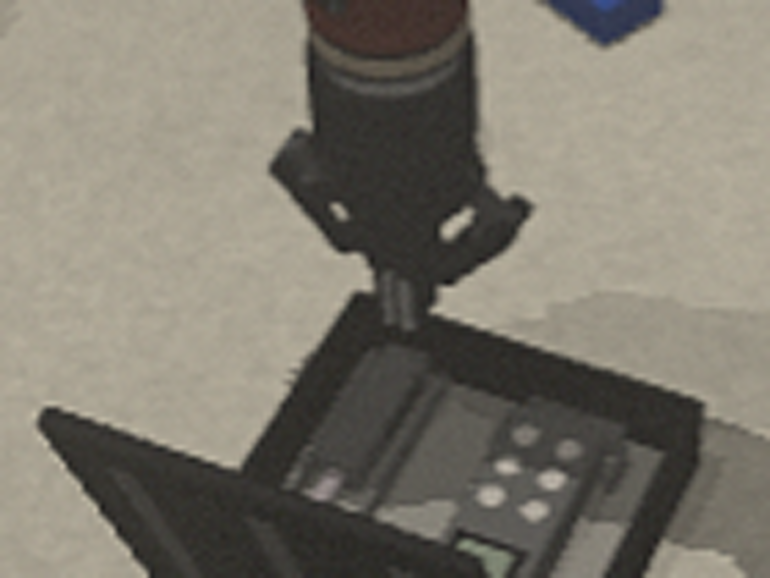

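```bash
python3 - <<'E'
from h import *
C=np.array([.549,.068]);a=1.511
ex=np.array([np.cos(a),np.sin(a)]);ey=np.array([-ex[1],ex[0]])
def W(x,y,z): p=C+x*ex+y*ey; return [p[0],p[1],z]
q=down(-.058).tolist()
arm.line_to(W(-.082,-.058,.16),velocity=.15)
arm.movep(W(-.06,-.02,.23),q)
tp,tq=arm.read_tool_pos(),arm.read_eef_rot()
cv2.imwrite('pics/w8.png',snapshot('wrist'));cv2.imwrite('pics/s8.png',snapshot('side'))
print(list(tp),list(tq),arm.read_time())
s=cv2.imread('pics/s8.png');crop(s,210,205,350,310,5.5,'s8c.png')
E
```

```text
[np.float64(0.5649377127901369), np.float64(0.007137985337534955), np.float64(0.2301352790332601)] [np.float64(-0.5140244459574422), np.float64(-0.4853814504985643), np.float64(0.5141065744701048), np.float64(-0.48567288019475485)] 14.425
```

View pics/w8.png

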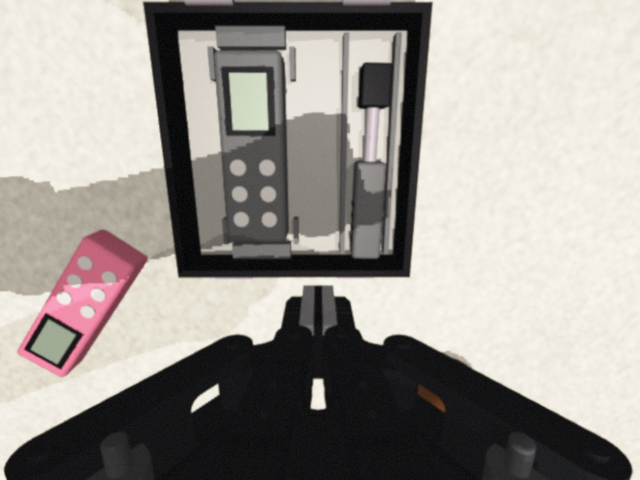

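View pics/s8c.png

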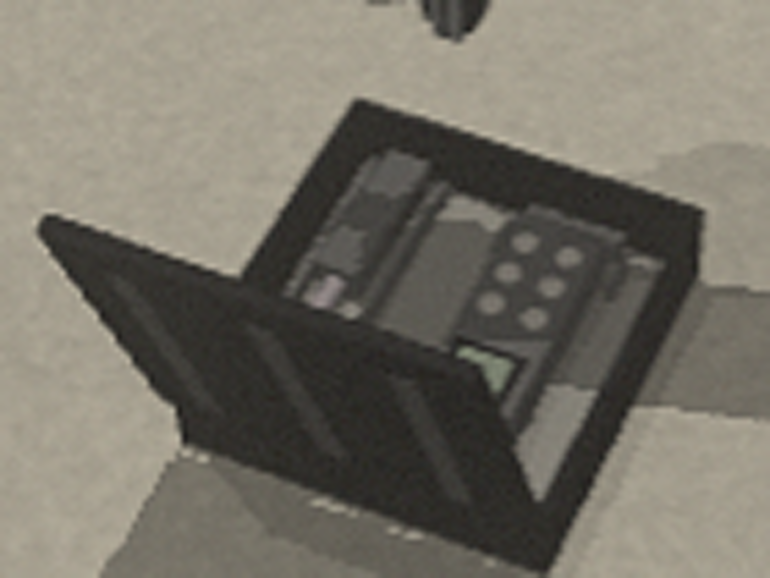

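```bash
python3 - <<'E'
from h import *
im=cv2.imread('pics/w8.png');crop(im,320,10,440,270,2.3,'w8c.png')
tp=[0.5649377,0.007138,0.230135];tq=[-0.5140244,-0.4853815,0.5141066,-0.4856729]
C=np.array([.549,.068]);a=1.511
ex=np.array([np.cos(a),np.sin(a)]);ey=np.array([-ex[1],ex[0]])
big=cv2.imread('pics/w8.png')[10:270,320:440];big=cv2.resize(big,None,fx=2.3,fy=2.3,interpolation=cv2.INTER_CUBIC)
def W(x,y,z): p=C+x*ex+y*ey; return [p[0],p[1],z]
def L(pts,col):
    p=(proj('wrist',[W(*k) for k in pts],tp,tq)-[320,10]+.4)*2.3
    cv2.polylines(big,[p.astype(np.int32)],True,col,1)
L([(x,y,.018) for x,y in [(-.089,-.042),(.089,-.042),(.089,-.076),(-.089,-.076)]],(0,0,255))
L([(x,y,.028) for x,y in [(-.0725,-.047),(.0775,-.047),(.0775,-.071),(-.0725,-.071)]],(0,200,0))
cv2.imwrite('pics/w8o.png',np.hstack([cv2.imread('pics/w8c.png'),big]))
E
```

```text
(no output)
```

View pics/w8o.png

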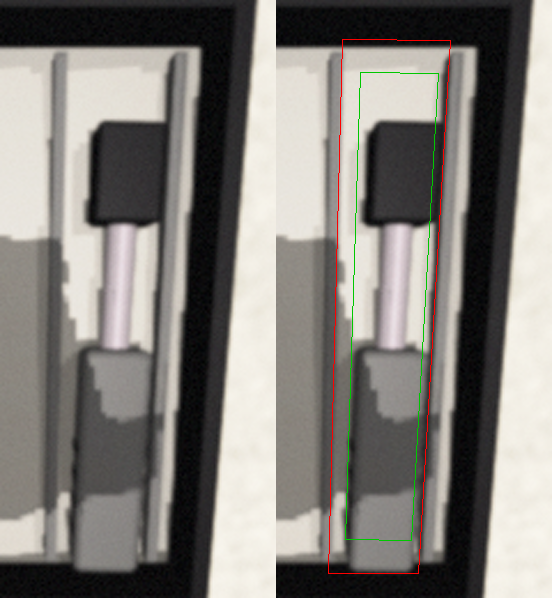

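```bash
python3 - <<'E'
from h import *
C=np.array([.549,.068]);a=1.511
ex=np.array([np.cos(a),np.sin(a)]);ey=np.array([-ex[1],ex[0]])
def W(x,y,z): p=C+x*ex+y*ey; return [p[0],p[1],z]
big=cv2.imread('pics/s8.png')[220:270,250:310];big0=cv2.resize(big,None,fx=10,fy=10,interpolation=cv2.INTER_CUBIC);big=big0.copy()
def L(pts,col):
    p=(proj('side',[W(*k) for k in pts])-[250,220]+.4)*10
    cv2.polylines(big,[p.astype(np.int32)],True,col,1)
L([(x,y,.018) for x,y in [(-.089,-.042),(.089,-.042),(.089,-.076),(-.089,-.076)]],(0,0,255))
L([(x,y,.028) for x,y in [(-.083,-.047),(-.003,-.047),(-.003,-.071),(-.083,-.071)]],(0,200,0))
L([(x,y,z) for x,y,z in [(-.083,-.047,.036),(-.003,-.047,.028),(-.003,-.071,.028),(-.083,-.071,.036)]],(200,200,0))
cv2.imwrite('pics/s8o.png',cv2.resize(np.hstack([big0,big]),(800,333)))
E
```

```text
(no output)
```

View pics/s8o.png

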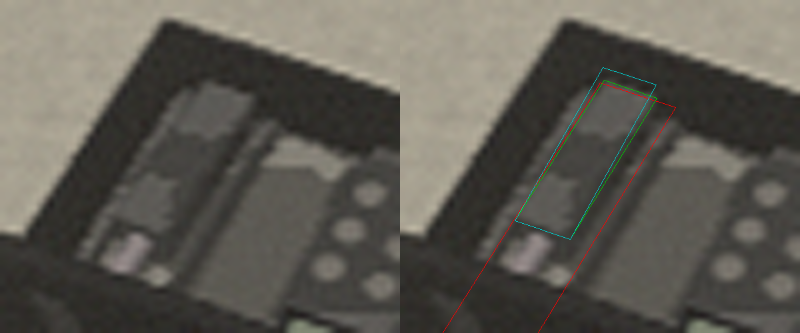

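```bash
cat > lid.py <<'E'
from h import *
C=np.array([.549,.068]);a_=1.511
ex=np.array([np.cos(a_),np.sin(a_)]);ey=np.array([-ex[1],ex[0]])
def W(x,y,z): p=C+x*ex+y*ey; return [p[0],p[1],z]
def corner(a,r): 
    u=np.array([-np.cos(a),np.sin(a)]);n=np.array([np.sin(a),np.cos(a)]);v=np.array([.095,.046])+r*u+.01*n
    return W(v[0]+.011,0,v[1]+.073)
q=down(-.058).tolist()
E
python3 - <<'E'
from lid import *
for p in [W(0,0,.35),W(.2,0,.35),W(.2,0,.268),W(.116,0,.268)]+[corner(a,r) for a,r in [(1.2,.155),(.8,.16),(.4,.165),(.1,.165),(0,.165)]]: print(np.round(p,3),arm.ik(p,q) is not None)
arm.line_to(W(0,0,.35),velocity=.2)
arm.line_to(W(.2,0,.35),velocity=.2)
arm.line_to(W(.2,0,.268),velocity=.15)
print(arm.read_tool_pos(),arm.read_ft_force(),arm.read_time())
cv2.imwrite('pics/s9.png',snapshot('side'))
E
```

```text
[0.549 0.068 0.35 ] True
[0.561 0.268 0.35 ] True
[0.561 0.268 0.268] True
[0.556 0.184 0.268] True
[0.553 0.127 0.267] True
[0.549 0.07  0.241] True
[0.546 0.026 0.192] True
[0.546 0.011 0.145] True
[0.545 0.009 0.129] True
[0.56155128 0.26752917 0.2689186 ] [-1.23626112 -0.55508052 -0.38833201] 17.1
```

View pics/s9.png

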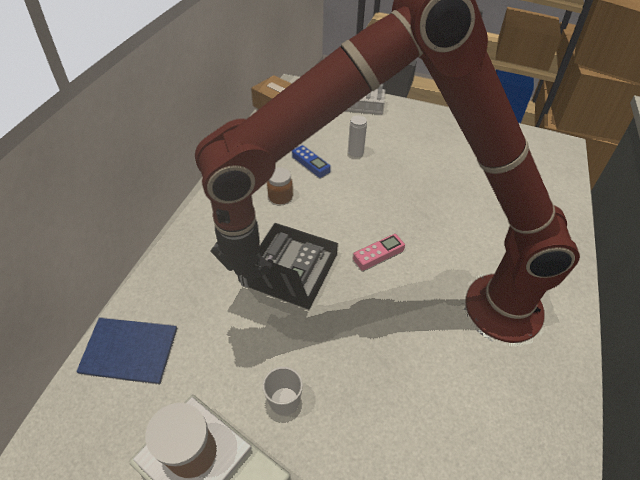

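Fingers are behind the lid (around pixel (245,280)), so I'm starting the sweep now.

```bash
python3 - <<'E'
from lid import *
for p in [W(.16,0,.268),W(.116,0,.268),corner(1.2,.155),corner(.8,.16)]:
    arm.line_to(p,velocity=.08); print(arm.read_tool_pos(),arm.read_ft_force())
print(arm.read_time())
cv2.imwrite('pics/s10.png',snapshot('side'))
s=cv2.imread('pics/s10.png');crop(s,190,150,370,320,4,'s10c.png')
E
```

```text
[0.55853286 0.22664464 0.26776479] [-0.50598584  0.75863726 -0.04090371]
[0.55623302 0.1823571  0.26924948] [0.18685857 2.6061542  1.14923898]
[0.55249684 0.12633898 0.26704576] [ 0.24673548  0.81441183 -0.44291002]
[0.5491343  0.0694221  0.24075515] [-0.8352491  -0.11515305  0.88653525]
20.3
```

View pics/s10c.png

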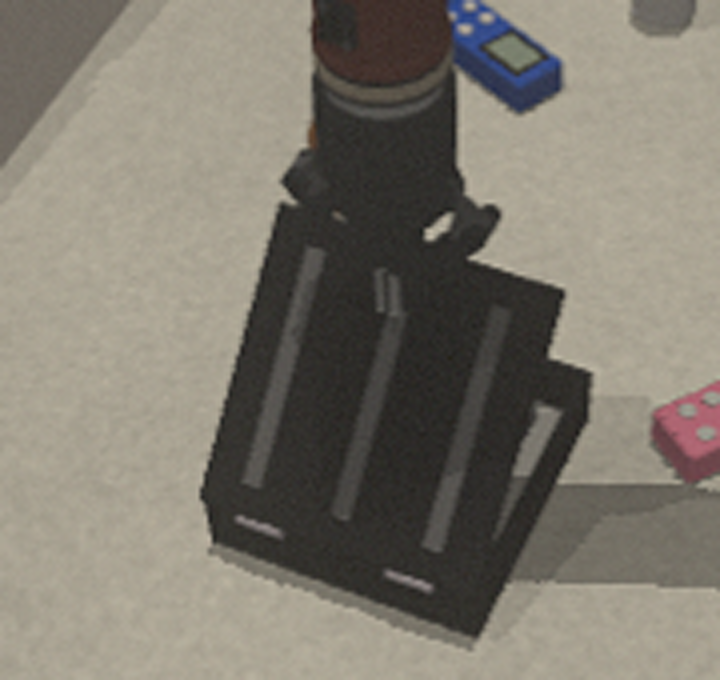

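The lid is swinging as planned and is now about half closed, with the fingertips near its free edge at crop pixel (390,300).

```bash
python3 - <<'E'
from lid import *
for p in [corner(.4,.165),corner(.15,.165),corner(.05,.165)]:
    arm.line_to(p,velocity=.07); print(arm.read_tool_pos(),arm.read_ft_force())
b=corner(0,.165)
for dz in (.003,.001,-.001,-.002,-.003,-.004):
    arm.line_to([b[0],b[1],b[2]+dz],velocity=.02); f=arm.read_ft_force();print(dz,arm.read_tool_pos(),f)
    if f[2]>9: break
print(arm.read_time())
cv2.imwrite('pics/s11.png',snapshot('side'))
s=cv2.imread('pics/s11.png');crop(s,190,150,370,320,4,'s11c.png')
E
```

```text
[0.54655435 0.02590414 0.19261899] [-0.42024023  0.24784681 -0.43371781]
[0.54540027 0.01242009 0.15324434] [0.03994279 0.27544466 0.214648  ]
[0.54508111 0.00964959 0.13657639] [ 0.00082609  0.39044444 -0.70584705]
0.003 [0.54535221 0.00901565 0.13190629] [-0.34372735 -0.01833253  0.18748638]
0.001 [0.545381   0.00906368 0.1298825 ] [ 0.09092718  0.32399288 -0.53301007]
-0.001 [0.54554959 0.00911471 0.1291595 ] [-2.54391385 -0.83346653  8.88044522]
-0.002 [0.54558196 0.00911936 0.1290938 ] [-3.84037665 -0.39415346 14.16098295]
23.725
```

View pics/s11c.png

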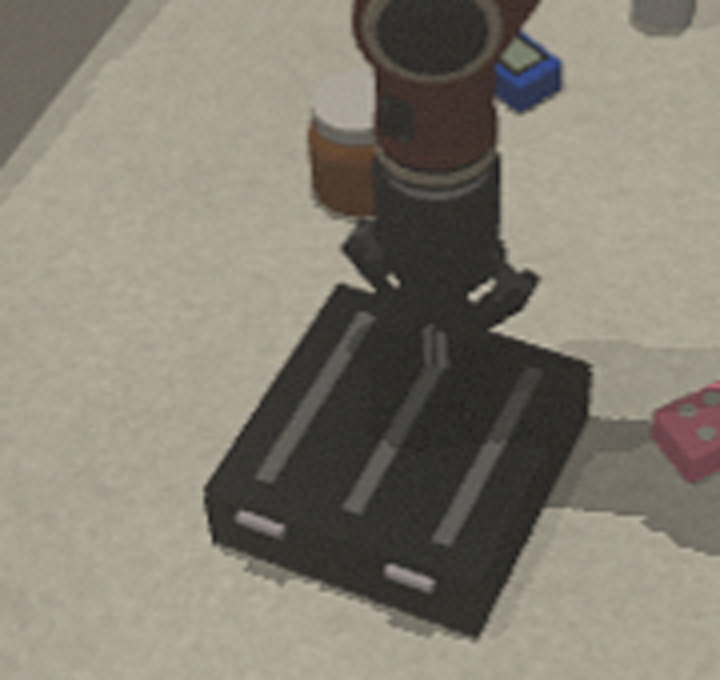

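```bash
python3 - <<'E'
from lid import *
b=corner(0,.165)
arm.line_to([b[0],b[1],.2],velocity=.1)
arm.line_to(W(-.25,.1,.3),velocity=.2)
print(arm.read_tool_pos(),arm.read_ft_force(),arm.read_time())
cv2.imwrite('pics/s12.png',snapshot('side'));cv2.imwrite('pics/t12.png',snapshot('top'))
s=cv2.imread('pics/s12.png');crop(s,190,190,350,310,5,'s12c.png')
E
```

```text
[ 0.43445267 -0.17459348  0.29968882] [ 0.75212587  0.57904024 -0.41803621] 26.0
```

View pics/s12c.png

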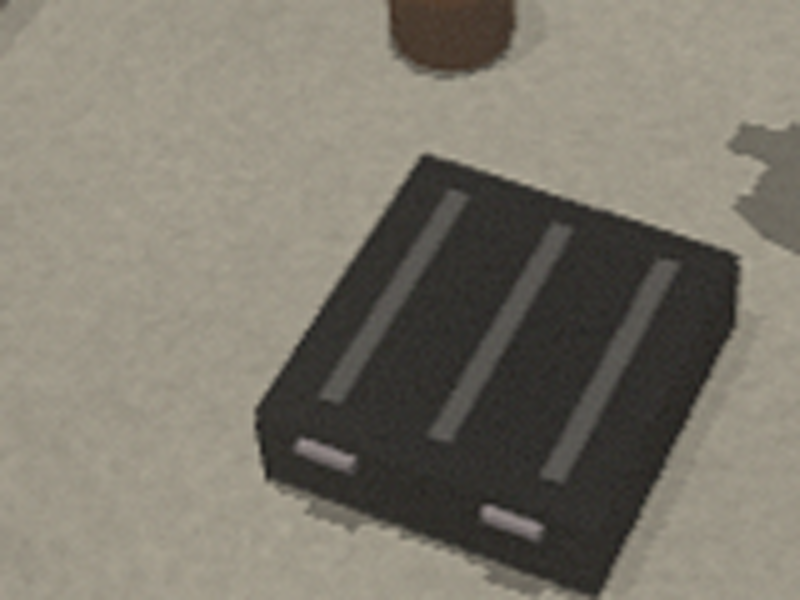

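View pics/t12.png

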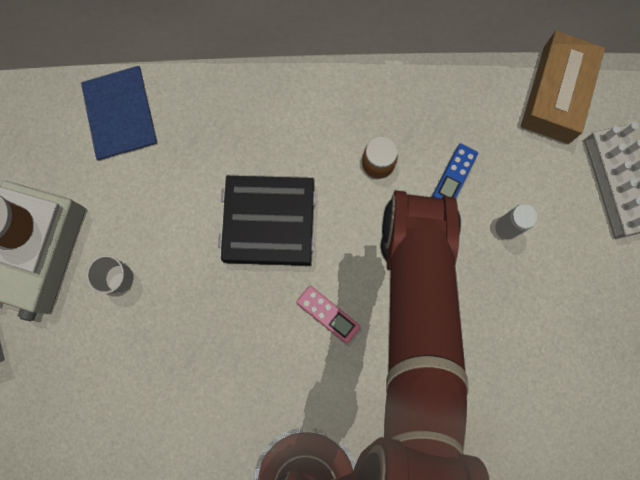

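The lid lies flush on the case, the bystanders haven't moved (jar (380,158), can (515,222), beaker (110,275)), and the arm is clear. Handing in.

```bash
python3 -c "
from station import ticket
print(ticket.finish_job())"
```

```text
the job is handed in; nothing more can be done
None
```

The meter set is packed and the case is shut, and I handed the job in at about 26 s. No verdict is reported, so what follows rests on my own checks.

- **Meter:** I gripped it from the bench, screen up, lowered it into the pocket until it touched the floor, then released it. It touched down at the height expected for the pocket floor (6 mm), and the wrist picture showed it centred between the ribs.
- **Probe:** I pushed the handle end in over the front rim with the closed fingers and it dropped into the lane. It fell earlier than I had aimed for, about 6 mm inside the front wall instead of 18 mm. The side and wrist pictures matched a probe lying flat and along the lane.
- **Lid:** I swung it over from behind with the fingertips. There was no noticeable force until it met the rim, at a fingertip height of about 56 mm against 56.5 mm expected when shut. The final press reached about 14 N and came only once the lid was on the rim. After I backed off, the pictures showed it lying flush.
- **Other things:** the jar, can, beaker and the pink and blue look-alikes are where they were.

**Disagreements:** the top and wrist cameras differed by about 2 mm on the case position, so I centred the meter by the wrist view. I judged the probe's flatness from the pictures only and did not test it by touch.

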